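Find the lid that rocks and tip it open

TASK

Three of the four identical lids on the parts rack are caught; one is loose. Press the lids on their far ends to find the one that rocks, then push its raised end over, away from you, until the lid stands upright, and leave it open with your hand clear. Leave the other things on the rack and bench where they are.

Things in the scene. Friction and masses are not known exactly. Their poses are not given: they have to be found in the camera images.
- rack: fixed wooden parts rack, 160 x 404 mm, with four identical lidded cells side by side between two end ledges (58 mm high). Origin: centre of its underside, on the bench; +x points away from the robot across the rack, +y left along the row, z up; turned by up to 0.3 rad. Offsets are along these axes. Three lids are caught and do not move; one, in any place, looks the same but rocks.
- place1 (a point): leftmost (+y) cell: fixed point on the top face of its shut lid, 81 mm above the bench, on the lid's pivot line (brass pin along y), mid-width. Each lid is a plywood board 130 (x) x 68 (y) x 8 mm, cells 76 mm apart; from the pivot it reaches 70 mm to the near end (robot side, resting on the cell's front wall) and 60 mm to the far end.
- place2 (a point): second cell from the left: same point and lid as at place1. The far end of a lid is free below: the rear and side walls there are only 28 mm above the bench. Pressed about 15 mm from its far edge (45 mm beyond the pivot) the loose lid yields at about 1 to 3 N and its near end rises; a caught lid stands firm.
- place3 (a point): third cell from the left: same point and lid as at place1. Pressing the loose lid there until the fingertips are 20 mm lower tips it by about 0.6 to 0.9 rad.
- place4 (a point): rightmost cell: same point and lid as at place1.
- loose_lid (a joint): tilt in rad of the one lid that rocks (does not tell in which place it is): 0 flat, grows as the far end sinks and the near end rises, 1.57 upright, stop at 1.65. Stiff pivot (0.04 N m, 4 mm under the place point): stays as left. To open, hold a finger before the raised edge and move away and up along its arc (radius 70 mm); a level push at small tilt may jam.
- control_knob: bystander, loose: black guitar control knob, 24 mm across, 17 mm high, standing on the rack's left ledge; origin: its middle on the ledge
- brass_ferrule: bystander, loose: small brass ferrule, 22 mm across, 20 mm high, standing on the rack's right ledge; origin: its middle on the ledge
- screwdriver: bystander, loose: screwdriver 190 mm long lying on the bench in front of the rack (robot side), about 26 mm high; origin: about its middle, on the bench
- sanding_block: bystander, loose: wooden sanding block 50 x 110 x 38 mm on the bench in front of the rack; origin: its middle on the bench
- glue_bottle: bystander, loose: white glue bottle, 50 mm across, 120 mm high, on the bench behind the rack; origin: its middle on the bench
- mug: bystander, loose: white mug, 80 mm across, 90 mm high, on the bench behind the rack; origin: its middle on the bench
- polish_can: bystander, loose: metal can, 60 mm across, 60 mm high, on the bench behind the rack; origin: its middle on the bench

How it is judged:
By the outcome, as a careful person would: the job done as asked, in the order asked, and still so for the second after the job is handed in, with the robot touching nothing.
It also fails if it takes over 51 s, if anything falls off the work surface, if the arm or the gripper's body presses on something with over 40 N, if the wrist force passes 120 N, or if a joint passes its speed limit or range.

ROBOT

A 6-joint arm with a two-finger parallel gripper is mounted at the origin on the work surface. World frame = base frame: x ahead of the robot, y to its left, z up, the work surface at z = 0. Lengths are in m, angles in rad, forces in N, time in s.
With the tool pointing down it reaches from about 0.325 to 0.85 m from the base axis. Payload 15.5 kg.
Tool frame: the origin (TCP) lies on the front face of the gripper's body, between the roots of the fingers; the fingertips stand 78 mm ahead of it and the grasp point (between the pads) lies 60 mm ahead of it; x points along the fingers, z is the direction in which the jaws open and shut, and the axes are right-handed (so a half turn about x gives the same grasp; the last joint's range is limited). The gripper opens to 91 mm and grips with 3 to 60 N. Pads are 32 mm wide; open, the fingers measure 118 mm over their backs; the gripper's body (76 mm by 178 mm) begins 60 mm behind the grasp point.
Start: joints at [-1.379, 0.494, 1.345, -0, 1.302, -0.096], TCP at [0.177, -0.599, 0.292] pointing down, gripper open.
Joint ranges: [-2.91, 2.91], [-0.82, 2.16], [0.22, 2.67], [-1.22, 4.37], [0.12, 2.79], [-3.08, 3.08]. Speed limits (rad/s): [1.89, 1.89, 2.57, 3.01, 3.01, 3.01].

INTERFACE

Orientations are given as a rotation vector (axis times angle).
In Python, from plant import manip, get_image, calibration gives the robot as it stands.
- The arm moves only by the tool play_rows, never from a script. Its arguments are lists of equal length, an entry for each row: "offset": the shift along the tool's x, y, z in cm, a list of three; "twist": the turn, a rotation vector about the tool's x, y, z in rad, a list of three. In form: {"offset": [[x, y, z], ...], "twist": [[wx, wy, wz], ...]}. A call has 1 to 5 rows; each row is the pose to reach, as a shift and turn from the pose measured when the call began, along the tool's axes at that moment; what a row does not reach only later rows make up. A row lasts 1/12 s, in which the tool goes at most 41.7 mm and 7.16 degrees, less where a joint would pass 70% of its speed; a pose out of reach is approached as far as the arm can. A call with a gripper value outside its range is refused whole. "claw" is the finger opening in cm, from 0 to 9.12, set as the call begins (left out, the last holds). The fingers move at their own pace and stop on an object; "force" is the grip in N (left out, the last holds). Time passes only in rows, so rows that repeat a pose let the fingers close. It gives the time, the measured TCP pose, the force and the opening at its end, in the units of the state.
- manip.get_state(): the state, without advancing time (a new reading comes with each control period).
- get_image(name): name is "scene" or "top" or "wrist"; returns (picture, depth): 420x560x3 uint8, blue, green, red; 420x560 float32, m along the optical axis (not along the pixel's ray), 0 where there is no reading.
- calibration(name): a dict with "fx", "fy", "cx", "cy" (pixels), "R" (3x3) and "t" (3): a world point X has camera coordinates R X + t; the wrist camera has in their place "hand_eye" (4x4, takes a point from camera to tool coordinates, whose origin is the TCP and whose axes are the tool frame's). Camera axes: x right, y down, z forward; pixel columns grow to the right and rows downward; lengths in m; the calibration is good to about 2 mm. A picture is of the moment at which its call begins: read the wrist's pose just before it. calibration takes no time and is no camera call.
- manip.hand_in(): hands the job in, once; it reports no verdict.
The state is a dict: "time_s": time; "joint_positions": joint angles; "dq": joint speeds; "joint_torque": joint torques, N m; "eef_pos": TCP position; "tcp_rot": TCP orientation; "ft_force": force on the tool from outside, world axes, zero at the start; "ft_torque": the same for the moment, N m; "grip_width": opening from 0.0 (shut) to 1.0 (fully open).
Only numpy, scipy, OpenCV 4.12 (cv2) and the standard library are available. Lean on these libraries where they do the work, as an engineer would, in place of code of your own. Each camera call takes 0.05 s, during which the arm holds its last target. There are 200 camera calls.

## Working session

There is one attempt and no reset: what is moved stays moved. The work goes in short steps, Python scripts to look and compute and a tool call to move; the robot and the scene stay as the last step left them, time stands still between calls to the robot, and variables do not carry over. Pictures are saved under pics/ and viewed, about 8 in all and at most 12, crops included, and the job is handed in when it is done.

Besides the shell and the picture viewer there is one more tool, called in YAML: its name, and indented under it one key for each argument. play_rows: Moves the arm, as the interface text tells. Its arguments: {"type":"object","properties":{"offset":{"type":"array"},"twist":{"type":"array"},"claw":{"type":"number"},"force":{"type":"number"}},"required":["offset","twist"]}

```bash
mkdir -p pics; ls
python3 - <<'E'
from plant import manip,get_image,calibration
import cv2,numpy as np
s=manip.get_state();print(s)
for n in ["top","scene"]:
    c=calibration(n);print(n,c)
    p,d=get_image(n);cv2.imwrite(f"pics/{n}0.png",p);np.save(f"{n}0.npy",d)
print(calibration("wrist"))
E
```

```text
pics
{'time_s': 0.0, 'joint_positions': array([-1.37847581e+00,  4.94205360e-01,  1.34611526e+00, -1.82778569e-05,
        1.30249072e+00, -9.55192160e-02]), 'dq': array([-0.00060275, -0.00039228, -0.00057572, -0.00044173,  0.00145958,
       -0.00182741]), 'joint_torque': array([-3.16843143e-03, -8.78830290e+01, -3.81869817e+01,  7.06246169e-02,
        5.32746711e-02, -5.63172762e-05]), 'eef_pos': array([ 0.17735999, -0.59901965,  0.29162979]), 'tcp_rot': array([ 0.99539126,  1.33266616, -0.99405141]), 'ft_force': array([-0.24277407,  0.05449363,  0.07269008]), 'ft_torque': array([-0.02465671,  0.03224915, -0.0146595 ]), 'grip_width': 0.9993475743440927}
top {'fx': 395.96286756739596, 'fy': 395.96286756739596, 'cx': 283.9663061782268, 'cy': 209.81658789529044, 'R': array([[ 5.58553391e-03, -9.99983498e-01,  1.34372626e-03],
       [-9.75963720e-01, -5.74411388e-03, -2.17857344e-01],
       [ 2.17861468e-01, -9.45784913e-05, -9.75979699e-01]]), 't': array([0.03023274, 0.57764815, 0.60104608])}
scene {'fx': 385.53042495542695, 'fy': 385.53042495542695, 'cx': 280.71602967224925, 'cy': 212.1155087319847, 'R': array([[-0.81417718,  0.58036265, -0.01716714],
       [ 0.39632182,  0.53389682, -0.74691579],
       [-0.42431655, -0.6149255 , -0.664697  ]]), 't': array([ 0.45785632, -0.18189222,  0.98373483])}
{'fx': 350.4777707296451, 'fy': 350.4777707296451, 'cx': 275.4465982486815, 'cy': 205.65219954183468, 'hand_eye': array([[-1.73207416e-04, -2.75860246e-01,  9.61197740e-01,
        -9.17082039e-02],
       [ 9.00190586e-05, -9.61197754e-01, -2.75860234e-01,
         7.89255109e-02],
       [ 9.99999981e-01,  3.87450771e-05,  1.91319259e-04,
         5.01536849e-04],
       [ 0.00000000e+00,  0.00000000e+00,  0.00000000e+00,
         1.00000000e+00]])}
```

View pics/top0.png

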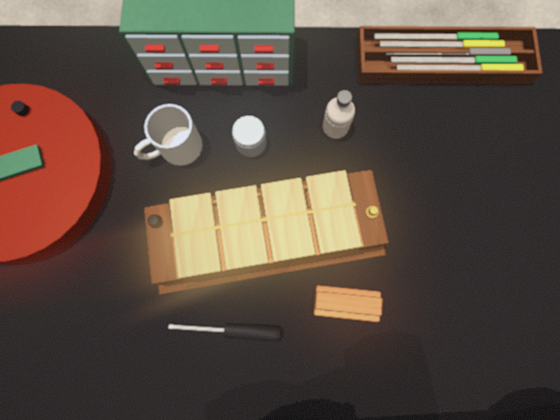

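View pics/scene0.png

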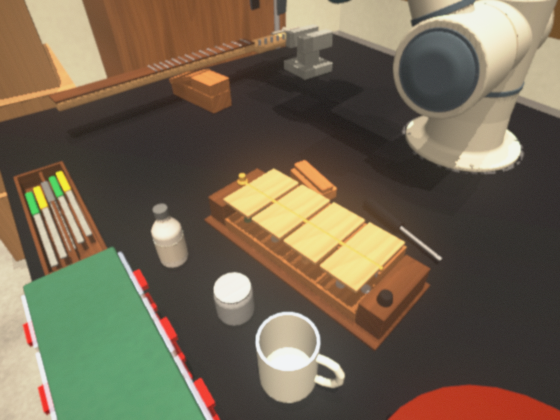

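The top view shows four lids in a row, with the pivot line running from about (172,235) to (355,205). The knob is at (154,220), the ferrule at (372,211), the mug at (180,140), the can at (249,135) and the bottle at (338,118). The screwdriver and sanding block are in front of the rack.

```bash
cat > h.py <<'E'
import numpy as np,cv2
from plant import manip,get_image,calibration
from scipy.spatial.transform import Rotation as Ro
def cloud(n,d,s=None):
    c=calibration(n);v,u=np.mgrid[:420,:560]
    P=np.stack([(u-c['cx'])/c['fx']*d,(v-c['cy'])/c['fy']*d,d],-1)
    if n!="wrist": return (P-c['t'])@c['R']
    H=c['hand_eye'];T=P@H[:3,:3].T+H[:3,3]
    return T@Ro.from_rotvec(s['tcp_rot']).as_matrix().T+s['eef_pos']
E
python3 - <<'E'
from h import *
d=np.load('top0.npy');p=cv2.imread('pics/top0.png');W=cloud('top',d)
hsv=cv2.cvtColor(p,cv2.COLOR_BGR2HSV)
m=(d>0)&(W[...,2]>.07)&(W[...,2]<.092)&(hsv[...,2]>150)
m[:165]=0;m[285:]=0;m[:,:165]=0;m[:,365:]=0
m=cv2.morphologyEx(m.astype('uint8'),cv2.MORPH_OPEN,np.ones((3,3)))
n,l,st,ce=cv2.connectedComponentsWithStats(m);print(st[1:])
X=W[m>0];print('z',np.median(X[:,2]),len(X))
r=cv2.minAreaRect(X[:,:2].astype('float32'));print(r);B=cv2.boxPoints(r);print(B)
for nm,(u,v) in dict(knob=(154,220),ferr=(372,211),can=(249,125),mug=(172,117),bottle=(344,98)).items(): print(nm,W[v,u])
R=Ro.from_rotvec(manip.get_state()['tcp_rot']).as_matrix();print(R)
E
```

```text
[[  169   170   194   108 13971]]
z 0.08126437289237204 13971
((0.5534810423851013, 0.06670229136943817), (0.13049989938735962, 0.3046158254146576), 10.193135261535645)
[[ 0.46230748  0.20505923]
 [ 0.5162144  -0.0947488 ]
 [ 0.64465463 -0.07165465]
 [ 0.5907477   0.22815338]]
knob [0.5567569  0.24680084 0.07407927]
ferr [ 0.57336977 -0.11118073  0.07690028]
can [0.73149363 0.09628905 0.06105267]
mug [0.75245645 0.23769528 0.04751902]
bottle [ 0.75212193 -0.06339177  0.12153396]
[[-2.25776001e-04  9.58868063e-01  2.83852050e-01]
 [ 1.04047357e-03  2.83852129e-01 -9.58867502e-01]
 [-9.99999433e-01  7.88512861e-05 -1.06176387e-03]]
```

play_rows:
  offset:
    - [0,20,-14]
    - [0,20,-14]
    - [0,20,-14]
    - [0,20,-14]
    - [0,20,-14]
  twist:
    - [0.11,0,0]
    - [0.11,0,0]
    - [0.11,0,0]
    - [0.11,0,0]
    - [0.11,0,0]
  claw: 0
  force: 20

```text
time_s: 0.52
eef_pos: [0.3077, -0.4344, 0.2917]
tcp_rot: [1.079, 1.289, -1.077]
ft_force: [1.8, 0.2, 0.7]
grip_width: 0.665
```

```bash
cat >> h.py <<'E'
C=np.array([.5584,.0676]);yaw=.178
def rp(x,y): # rack pivot-line coords -> world xy
    c,s=np.cos(yaw),np.sin(yaw);return C+np.array([c*x-s*y,s*x+c*y])
def go(x,y,ztip):
    s=manip.get_state();R=Ro.from_rotvec(s['tcp_rot']).as_matrix()
    t=np.r_[rp(x,y),ztip+.078]
    D=np.array([[0,0,-1],[np.cos(yaw),np.sin(yaw),0],[np.sin(yaw),-np.cos(yaw),0]]).T
    print('t',s['time_s'],'tip',s['eef_pos']+.078*R[:,0],'off cm',(100*R.T@(t-s['eef_pos'])).round(2),'twist',Ro.from_matrix(R.T@D).as_rotvec().round(3),'F',s['ft_force'].round(2),'g',s['grip_width'])
E
python3 -c "
from h import *
go(.045,-.114,.115)"
```

```text
t 0.5167 tip [ 0.3076705  -0.43429523  0.21368816] off cm [  9.92  38.04 -33.58] twist [-0.001 -0.002  0.   ] F [1.84 0.16 0.71] g 0.6654704972326749
```

play_rows:
  offset:
    - [1,15,-14]
    - [1,15,-14]
    - [1,15,-14]
    - [1,15,-14]
    - [1,15,-14]
  twist:
    - [0,0,0]
    - [0,0,0]
    - [0,0,0]
    - [0,0,0]
    - [0,0,0]

```text
time_s: 0.93
eef_pos: [0.4314, -0.2682, 0.2818]
tcp_rot: [1.079, 1.289, -1.077]
ft_force: [1.1, -1.5, -0.2]
grip_width: 0.301
```

play_rows:
  offset:
    - [4,13,-12]
    - [4,13,-12]
    - [4,13,-12]
    - [4,13,-12]
    - [4,13,-12]
  twist:
    - [0,0,0]
    - [0,0,0]
    - [0,0,0]
    - [0,0,0]
    - [0,0,0]

```text
time_s: 1.35
eef_pos: [0.5399, -0.1232, 0.2406]
tcp_rot: [1.078, 1.292, -1.075]
ft_force: [-1.0, -0.3, -0.9]
grip_width: 0.001
```

```bash
python3 -c "
from h import *
go(.045,-.114,.1)"
```

```text
t 1.35 tip [ 0.53980199 -0.12293113  0.16263371] off cm [ 6.28  9.71 -7.01] twist [ 0.001 -0.003  0.001] F [-1.01 -0.3  -0.9 ] g 0.0009681399599461009
```

play_rows:
  offset:
    - [2,9.7,-7]
    - [2,9.7,-7]
    - [2,9.7,-7]
    - [5,9.7,-7]
    - [5,9.7,-7]
  twist:
    - [0,0,0]
    - [0,0,0]
    - [0,0,0]
    - [0,0,0]
    - [0,0,0]

```text
time_s: 1.77
eef_pos: [0.622, -0.0346, 0.1862]
tcp_rot: [1.074, 1.298, -1.076]
ft_force: [-1.4, 0.7, -1.0]
grip_width: 0.004
```

```bash
python3 -c "
from h import *
go(.045,-.114,.085)
p,d=get_image('wrist');cv2.imwrite('pics/w1.png',p);np.save('w1.npy',d)"
```

```text
t 1.7667 tip [ 0.62147607 -0.03434653  0.10822934] off cm [2.32 0.06 0.22] twist [ 0.004 -0.005  0.006] F [-1.36  0.69 -1.04] g 0.004217639868027302
```

View pics/w1.png

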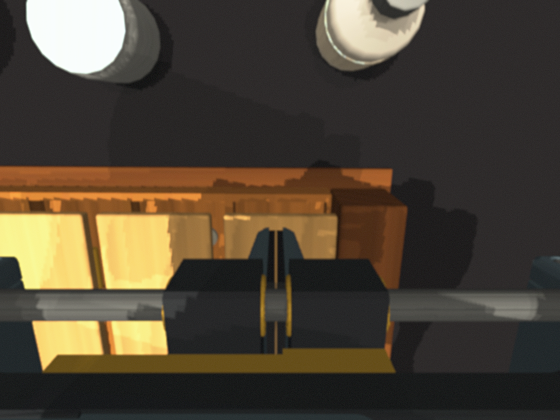

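The closed fingertips (about 275,232) sit over the far part of the rightmost lid, whose far edge runs from (223,215) to (337,215). They are centred, so I can press.

play_rows:
  offset:
    - [1,0,0.2]
    - [2,0,0.2]
    - [2.3,0,0.2]
    - [2.3,0,0.2]
  twist:
    - [0,0,0]
    - [0,0,0]
    - [0,0,0]
    - [0,0,0]

```text
time_s: 2.15
eef_pos: [0.6212, -0.0383, 0.1648]
tcp_rot: [1.075, 1.297, -1.079]
ft_force: [0.3, 0.2, 0.1]
grip_width: 0.003
```

play_rows:
  offset:
    - [0.15,0,0]
    - [0.3,0,0]
    - [0.45,0,0]
    - [0.5,0,0]
  twist:
    - [0,0,0]
    - [0,0,0]
    - [0,0,0]
    - [0,0,0]

```text
time_s: 2.48
eef_pos: [0.6212, -0.0384, 0.1599]
tcp_rot: [1.075, 1.297, -1.078]
ft_force: [0.4, -0.4, 0.9]
grip_width: 0.004
```

play_rows:
  offset:
    - [0.1,0,0]
    - [0.2,0,0]
    - [0.3,0,0]
    - [0.3,0,0]
  twist:
    - [0,0,0]
    - [0,0,0]
    - [0,0,0]
    - [0,0,0]

```text
time_s: 2.82
eef_pos: [0.6212, -0.0383, 0.1595]
tcp_rot: [1.076, 1.296, -1.077]
ft_force: [-13.5, 0.5, 40.6]
grip_width: 0.005
```

Lid 4 is firm: 40 N with no motion. Contact comes at TCP z of about 0.1597. I'll move on to the next lid and press more gently.

play_rows:
  offset:
    - [-1.5,0,0]
    - [-1.5,0,-4]
    - [-1.5,0,-7.6]
    - [-0.4,0,-7.6]
    - [-0.4,0,-7.6]
  twist:
    - [0,0,0]
    - [0,0,0]
    - [0,0,0]
    - [0,0,0]
    - [0,0,0]

```text
time_s: 3.23
eef_pos: [0.6067, 0.0381, 0.1628]
tcp_rot: [1.073, 1.298, -1.076]
ft_force: [-0.9, -0.9, -1.1]
grip_width: 0.005
```

```bash
python3 -c "
from h import *
go(.045,-.038,.0815)"
```

```text
t 3.2333 tip [0.60618077 0.03838547 0.08484412] off cm [0.33 0.27 0.05] twist [ 0.005 -0.005  0.006] F [-0.93 -0.94 -1.09] g 0.00526613708785644
```

play_rows:
  offset:
    - [0.15,0.3,0]
    - [0.3,0.3,0]
    - [0.38,0.3,0]
    - [0.38,0.3,0]
  twist:
    - [0,0,0]
    - [0,0,0]
    - [0,0,0]
    - [0,0,0]

```text
time_s: 3.57
eef_pos: [0.6103, 0.038, 0.1596]
tcp_rot: [1.075, 1.297, -1.076]
ft_force: [-0.6, 3.7, 4.9]
grip_width: 0.006
```

play_rows:
  offset:
    - [0.1,0,0]
    - [0.1,0,0]
    - [0.1,0,0]
  twist:
    - [0,0,0]
    - [0,0,0]
    - [0,0,0]

```text
time_s: 3.82
eef_pos: [0.6103, 0.0379, 0.1596]
tcp_rot: [1.077, 1.297, -1.077]
ft_force: [-5.9, 8.4, 14.6]
grip_width: 0.007
```

Lid 3 is also firm at 15 N. Next is lid 2.

play_rows:
  offset:
    - [-1.5,0,0]
    - [-1.5,0,-4]
    - [-1.5,0,-7.6]
    - [-0.4,0,-7.6]
    - [-0.4,0,-7.6]
  twist:
    - [0,0,0]
    - [0,0,0]
    - [0,0,0]
    - [0,0,0]
    - [0,0,0]

```text
time_s: 4.23
eef_pos: [0.5962, 0.1133, 0.163]
tcp_rot: [1.075, 1.299, -1.076]
ft_force: [-0.4, -0.4, -0.2]
grip_width: 0.004
```

```bash
python3 -c "
from h import *
go(.045,.038,.0815)"
```

```text
t 4.2333 tip [0.59559517 0.11371309 0.0850079 ] off cm [ 0.35 -0.02  0.03] twist [ 0.004 -0.006  0.006] F [-0.39 -0.37 -0.24] g 0.004466315914599644
```

play_rows:
  offset:
    - [0.15,0,0]
    - [0.3,0,0]
    - [0.38,0,0]
    - [0.48,0,0]
    - [0.48,0,0]
  twist:
    - [0,0,0]
    - [0,0,0]
    - [0,0,0]
    - [0,0,0]
    - [0,0,0]

```text
time_s: 4.65
eef_pos: [0.5965, 0.1122, 0.1595]
tcp_rot: [1.076, 1.297, -1.077]
ft_force: [-8.1, -0.6, 20.9]
grip_width: 0.004
```

Lid 2 is firm at 21 N. Lid 1 is left, and I'll confirm it by pressing.

play_rows:
  offset:
    - [-1.5,0,0]
    - [-1.5,0,-4]
    - [-1.5,0,-7.6]
    - [-0.4,0,-7.6]
    - [-0.4,0,-7.6]
  twist:
    - [0,0,0]
    - [0,0,0]
    - [0,0,0]
    - [0,0,0]
    - [0,0,0]

```text
time_s: 5.07
eef_pos: [0.5824, 0.1875, 0.163]
tcp_rot: [1.075, 1.299, -1.077]
ft_force: [-0.6, -0.3, -0.6]
grip_width: 0.004
```

```bash
python3 -c "
from h import *
go(.045,.114,.0815)"
```

```text
t 5.0667 tip [0.58176931 0.1878031  0.08499966] off cm [ 0.35  0.02 -0.03] twist [ 0.004 -0.006  0.007] F [-0.61 -0.31 -0.63] g 0.004111172672186002
```

play_rows:
  offset:
    - [0.15,0,0]
    - [0.3,0,0]
    - [0.4,0,0]
    - [0.55,0,0]
    - [0.55,0,0]
  twist:
    - [0,0,0]
    - [0,0,0]
    - [0,0,0]
    - [0,0,0]
    - [0,0,0]

```text
time_s: 5.48
eef_pos: [0.5826, 0.1868, 0.1575]
tcp_rot: [1.075, 1.298, -1.077]
ft_force: [-0.5, -0.7, 0.3]
grip_width: 0.008
```

Lid 1 yields: the tips are 2 mm below the surface with almost no force. I'll press it down.

play_rows:
  offset:
    - [0.5,0,0]
    - [1.0,0,0]
    - [1.5,0,0]
    - [2.0,0,0]
    - [2.1,0,0]
  twist:
    - [0,0,0]
    - [0,0,0]
    - [0,0,0]
    - [0,0,0]
    - [0,0,0]

```text
time_s: 5.9
eef_pos: [0.582, 0.1868, 0.1353]
tcp_rot: [1.075, 1.299, -1.078]
ft_force: [-0.2, 0.4, 0.9]
grip_width: 0.005
```

```bash
python3 -c "
from h import *
go(.045,.114,.0815)
p,d=get_image('scene');cv2.imwrite('pics/s1.png',p);np.save('s1.npy',d)"
```

```text
t 5.9 tip [0.58137289 0.18713752 0.05731474] off cm [-2.42  0.04 -0.1 ] twist [ 0.003 -0.006  0.008] F [-0.18  0.4   0.92] g 0.005442661650573432
```

View pics/s1.png

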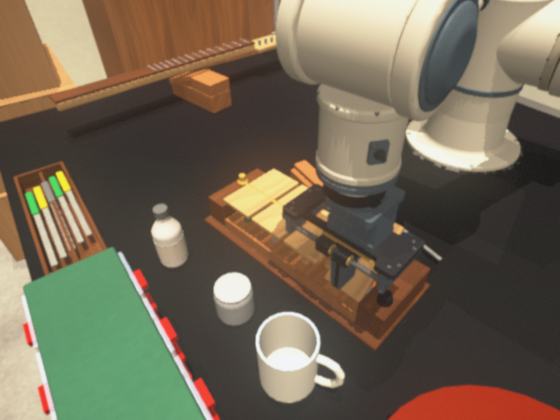

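play_rows:
  offset:
    - [-4,0,0]
    - [-8,0,0]
    - [-12,0,0]
    - [-12,0,0]
  twist:
    - [0,0,0]
    - [0,0,0]
    - [0,0,0]
    - [0,0,0]

```text
time_s: 6.28
eef_pos: [0.5858, 0.187, 0.2631]
tcp_rot: [1.08, 1.292, -1.07]
ft_force: [1.8, 0.6, 1.1]
grip_width: 0.002
```

play_rows:
  offset:
    - [0,-4,0]
    - [0,-8,0]
    - [0,-12,0]
    - [0,-15.5,0]
    - [0,-15.5,0]
  twist:
    - [0,0,0]
    - [0,0,0]
    - [0,0,0]
    - [0,0,0]
    - [0,0,0]

```text
time_s: 6.7
eef_pos: [0.4266, 0.158, 0.2621]
tcp_rot: [1.077, 1.296, -1.074]
ft_force: [1.3, 0.1, -0.7]
grip_width: 0.007
```

```bash
python3 -c "
from h import *
go(-.095,.114,.105)
s=manip.get_state();p,d=get_image('wrist');cv2.imwrite('pics/w2.png',p)
W=cloud('wrist',d,s);c,q=np.cos(yaw),np.sin(yaw);D=W[...,:2]-C
x=c*D[...,0]+q*D[...,1];y=-q*D[...,0]+c*D[...,1];z=W[...,2]
m=(d>0)&(abs(y-.114)<.025)&(abs(x)<.08)&(z>.03)
for a in np.arange(-.08,.08,.01):
    k=m&(x>=a)&(x<a+.01)
    if k.any(): print(round(a,2),k.sum(),np.percentile(z[k],[5,50,95]).round(3))
"
```

```text
t 6.7 tip [0.4262804  0.15841756 0.18412014] off cm [ 7.91  1.9  -0.11] twist [ 0.004 -0.006  0.003] F [ 1.28  0.13 -0.69] g 0.006985231182503326
-0.08 10726 [0.268 0.282 0.286]
-0.07 763 [0.039 0.072 0.073]
-0.06 235 [0.122 0.123 0.125]
-0.05 1316 [0.12  0.125 0.127]
-0.04 1207 [0.111 0.115 0.12 ]
-0.03 1141 [0.101 0.106 0.11 ]
-0.02 1011 [0.092 0.097 0.101]
-0.01 981 [0.083 0.087 0.091]
-0.0 876 [0.073 0.078 0.082]
0.01 822 [0.064 0.068 0.072]
0.02 772 [0.054 0.059 0.063]
0.03 716 [0.045 0.049 0.054]
0.04 378 [0.039 0.042 0.045]
```

View pics/w2.png

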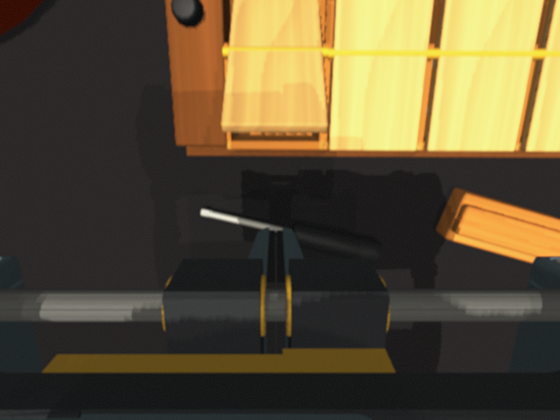

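Lid 1 is tilted about 0.76 rad, with its raised edge at rack x of about -54 mm and z of about 0.125 (image row 130). The knob is still standing at (187,10). I'll lower the finger in front of the edge.

play_rows:
  offset:
    - [4,0,0]
    - [8.1,0,0]
    - [8.1,1.5,0]
    - [8.1,2.9,0]
    - [8.1,2.9,0]
  twist:
    - [0,0,0]
    - [0,0,0]
    - [0,0,0]
    - [0,0,0]
    - [0,0,0]

```text
time_s: 7.17
eef_pos: [0.4616, 0.1649, 0.1813]
tcp_rot: [1.08, 1.292, -1.07]
ft_force: [0.7, -0.2, 0.8]
grip_width: 0.003
```

```bash
python3 -c "
from h import *
go(-.0695,.114,.102)
go(-.020,.114,.127)"
```

```text
t 7.1667 tip [0.46177425 0.16537914 0.10325271] off cm [ 0.13  0.85 -0.11] twist [ 0.003 -0.006 -0.003] F [ 0.72 -0.23  0.79] g 0.0027847423911535277
t 7.1667 tip [0.46177425 0.16537914 0.10325271] off cm [-2.36  5.81 -0.11] twist [ 0.003 -0.006 -0.003] F [ 0.72 -0.23  0.79] g 0.0027847423911535277
```

play_rows:
  offset:
    - [0,0.85,0]
    - [-0.5,1.5,0]
    - [-1.05,2.1,0]
    - [-1.4,2.7,0]
    - [-1.7,3.3,0]
  twist:
    - [0,0,0]
    - [0,0,0]
    - [0,0,0]
    - [0,0,0]
    - [0,0,0]

```text
time_s: 7.58
eef_pos: [0.4948, 0.1709, 0.1991]
tcp_rot: [1.081, 1.292, -1.069]
ft_force: [-0.2, -0.2, -0.7]
grip_width: 0.007
```

play_rows:
  offset:
    - [-0.25,0.6,0]
    - [-0.5,1.3,0]
    - [-0.6,1.9,0]
    - [-0.7,2.5,0]
    - [-0.7,2.5,0]
  twist:
    - [0,0,0]
    - [0,0,0]
    - [0,0,0]
    - [0,0,0]
    - [0,0,0]

```text
time_s: 8.0
eef_pos: [0.5203, 0.1755, 0.2062]
tcp_rot: [1.081, 1.292, -1.069]
ft_force: [0.0, -0.5, -0.6]
grip_width: 0.004
```

```bash
python3 -c "
from h import *
go(-.020,.114,.127)
p,d=get_image('scene');cv2.imwrite('pics/s2.png',p[130:380,180:500].repeat(2,0).repeat(2,1))"
```

```text
t 8.0 tip [0.52051165 0.17599872 0.12820711] off cm [ 0.12 -0.16 -0.11] twist [ 0.003 -0.006 -0.004] F [ 0.03 -0.49 -0.58] g 0.003803582406025091
```

View pics/s2.png

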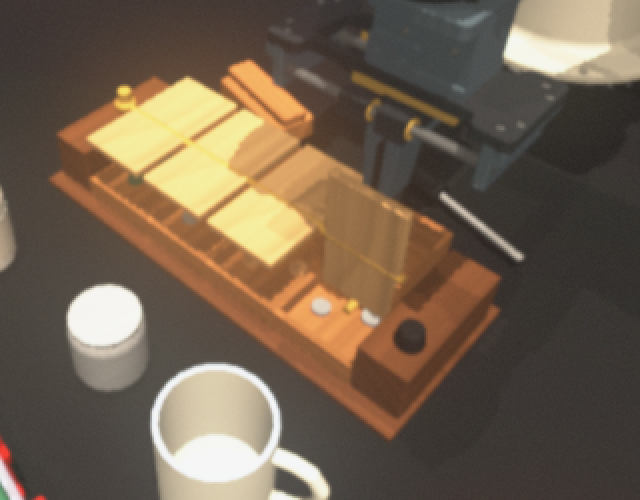

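The lid (crop 330-405, 170-310) stands close to upright. I'll measure its tilt from depth.

```bash
cat >> h.py <<'E'
def tilt():
    p,d=get_image('scene');W=cloud('scene',d)
    c,q=np.cos(yaw),np.sin(yaw);D=W[...,:2]-C
    x=c*D[...,0]+q*D[...,1];y=-q*D[...,0]+c*D[...,1];z=W[...,2]
    m=(d>0)&(abs(y-.114)<.025)&(abs(x)<.045)&(z>.085)&(z<.14)
    # drop the finger side: keep points near robust line
    X,Z=x[m],z[m]
    for _ in range(5):
        a,b=np.polyfit(Z,X,1);k=abs(X-a*Z-b)<.006;X,Z=X[k],Z[k]
    print('tilt',np.pi/2+np.arctan(a),'x at z=.077',a*.077+b,len(X),'of',m.sum(),'ztop',z[(abs(y-.114)<.025)&(abs(x)<.03)&(d>0)].max())
    return p
E
python3 -c "
from h import *
tilt()"
```

```text
tilt 1.6482868056966087 x at z=.077 0.0025960020443810956 734 of 757 ztop 0.4382303824498665
```

play_rows:
  offset:
    - [0,-1,0]
    - [0,-4,0]
    - [0,-8,0]
    - [-4,-11,0]
    - [-6,-11,0]
  twist:
    - [0,0,0]
    - [0,0,0]
    - [0,0,0]
    - [0,0,0]
    - [0,0,0]

```text
time_s: 8.52
eef_pos: [0.4049, 0.154, 0.2651]
tcp_rot: [1.076, 1.296, -1.074]
ft_force: [3.3, 0.7, -0.2]
grip_width: 0.005
```

```bash
python3 -c "
from h import *
tilt();s=manip.get_state();print(s['eef_pos'],s['ft_force'])
W0=cloud('top',np.load('top0.npy'))
p,d=get_image('top');cv2.imwrite('pics/t2.png',p)
s=manip.get_state();pw,dw=get_image('wrist');W=cloud('wrist',dw,s)
c,q=np.cos(yaw),np.sin(yaw)
for n,W,dd in(('top',cloud('top',d),d),('wrist',W,dw)):
  D=W[...,:2]-C;x=c*D[...,0]+q*D[...,1];y=-q*D[...,0]+c*D[...,1];z=W[...,2]
  m=(dd>0)&(abs(y-.114)<.025)&(abs(x)<.04)&(z>.085)&(z<.17)
  for a in np.arange(.085,.165,.01):
    k=m&(z>=a)&(z<a+.01)
    if k.any(): print(n,a.round(3),k.sum(),np.percentile(x[k],[5,50,95]).round(4))
"
```

```text
tilt 1.650535269312434 x at z=.077 0.002479595452253685 729 of 729 ztop 0.14888467379228368
[0.4081115  0.15473353 0.27020106] [3.19850167 1.44126774 6.4706858 ]
top 0.085 53 [-0.0032 -0.0027 -0.0021]
top 0.095 58 [-0.0027 -0.0019 -0.0013]
top 0.105 57 [-0.0017 -0.0012 -0.0007]
top 0.115 71 [-0.001  -0.0004  0.0002]
top 0.125 64 [-0.0001  0.0005  0.0012]
top 0.135 73 [0.0006 0.0012 0.0046]
top 0.145 183 [0.0017 0.005  0.0088]
wrist 0.085 287 [-0.0027 -0.0022 -0.0018]
wrist 0.095 320 [-0.0019 -0.0014 -0.0009]
wrist 0.105 368 [-0.0012 -0.0007 -0.0002]
wrist 0.115 419 [-0.0004  0.0001  0.0006]
wrist 0.125 487 [0.0004 0.0009 0.0015]
wrist 0.135 622 [0.0012 0.0017 0.003 ]
wrist 0.145 522 [0.002  0.0035 0.0048]
```

View pics/t2.png

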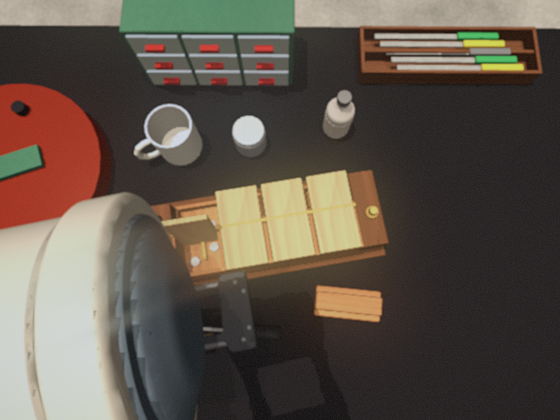

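All three cameras put the lid at about 1.65 rad, its stop. The other items are where they were. I'll move the hand further off, settle, then check again and hand in.

play_rows:
  offset:
    - [-2,0,0]
    - [-4,0,0]
    - [-4,0,0]
    - [-4,0,0]
    - [-4,0,0]
  twist:
    - [0,0,0]
    - [0,0,0]
    - [0,0,0]
    - [0,0,0]
    - [0,0,0]

```text
time_s: 9.08
eef_pos: [0.4098, 0.1547, 0.3062]
tcp_rot: [1.082, 1.29, -1.067]
ft_force: [0.6, 0.2, -0.3]
grip_width: 0.005
```

play_rows:
  offset:
    - [0,0,0]
    - [0,0,0]
    - [0,0,0]
    - [0,0,0]
    - [0,0,0]
  twist:
    - [0,0,0]
    - [0,0,0]
    - [0,0,0]
    - [0,0,0]
    - [0,0,0]

```text
time_s: 9.5
eef_pos: [0.4098, 0.1547, 0.306]
tcp_rot: [1.082, 1.291, -1.068]
ft_force: [-0.3, -0.1, 0.5]
grip_width: 0.007
```

```bash
python3 -c "
from h import *
p=tilt();s=manip.get_state();print(s['eef_pos'],s['ft_force'],s['time_s'])
a=cv2.imread('pics/scene0.png');cv2.imwrite('pics/f.png',np.hstack([a[130:430,180:460],p[130:430,180:460]]))
"
```

```text
tilt 1.6501763384639434 x at z=.077 0.0024998502056238045 729 of 729 ztop 0.14926741640040805
[0.40981368 0.15469485 0.30607069] [-0.43222333  0.4118905   0.01632991] 9.55
```

View pics/f.png

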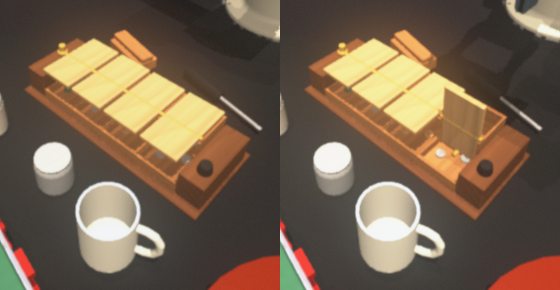

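The before and after views match except for the open lid at (462,120). The knob, ferrule, mug, can, screwdriver and sanding block have not moved.

```bash
python3 -c "
from plant import manip
print(manip.hand_in())"
```

```text
the job is handed in; nothing more can be done
None
```

The loose lid was the leftmost one (place1). It now stands open with the hand clear, and the job is handed in at about 9.6 s of the 51 s allowed.

- **Finding it:** I pressed the far ends from right to left. Places 4, 3 and 2 stood firm at about 41, 15 and 21 N, and place1 gave way at under 1 N. The 41 N press at place4 was harder than I intended. It was made with the fingertips, and nothing moved. The failure limit is 40 N for the arm or gripper body, so I can't rule out that it counts.
- **Opening it:** Pressing tipped the lid to about 0.76 rad. I then pushed the raised edge over along its arc with the closed fingers.
- **Last checks:** The scene camera puts the lid at 1.65 rad, which is its stop and slightly past upright. The top and wrist depth readings agree, and the angle held after I withdrew. The settled wrist force was about zero. The before and after pictures show the other things where they were.

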